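Tip a slide case out of a packed rack and stand it in the carry tray

ROBOT

A 6-joint arm with a two-finger parallel gripper is mounted at the origin on a cart in front of the work surface, level with it; the furniture and walls round the work are solid. World frame = base frame: x ahead of the robot, y to its left, z up, the work surface at z = 0. Lengths are in m, angles in degrees, forces in N, time in s.
With the tool pointing down it reaches from about 0.4 to 0.825 m from the base axis. Payload 7 kg.
Tool frame: the origin (TCP) lies between the finger pads; the fingertips stand 19 mm ahead of it and the grasp point (between the pads) is the TCP; z points along the fingers, y is the line along which they close (so a half turn about z gives the same grasp; the last joint's range is limited). The gripper opens to 88 mm and grips with 3 to 60 N. Pads are 19 mm wide; open, the fingers measure 130 mm over their backs; the gripper's body (78 mm by 193 mm) begins 47 mm behind the grasp point.
Start: joints at [90.418, 20.546, 0.682, 0, -70.136, -16.507], TCP at [0.187, 0.649, 0.246] pointing down, gripper open.
Joint ranges: [-176.03, 176.03], [-82.01, 121.73], [-58.28, 71.71], [-173.87, 95.51], [-174.79, -0.11], [-173.66, 173.66]. Speed limits (degrees/s): [136.94, 136.94, 172.46, 180, 180, 180].

INTERFACE

Orientations are given as [roll, pitch, yaw] about the fixed x, y, z axes, in that order (R = Rz(yaw) Ry(pitch) Rx(roll)).
In Python, from plant import get_obs, snapshot, close_job, spot_in, spot_point gives the robot as it stands.
- The arm moves only by the tool play_rows, never from a script. Its argument "plan" is a list of rows, each a list of 6 numbers: the shift along the tool's x, y, z in cm, then the turn, a rotation vector about the tool's x, y, z in degrees. A call has 1 to 20 rows; each row shifts and turns the commanded pose from where the row before left it, along the tool's axes as they then stand; what a row does not reach is not made up. A row lasts 1/12 s, in which the tool goes at most 41.7 mm and 7.16 degrees, less where a joint would pass 70% of its speed; a pose out of reach is approached as far as the arm can. A call is refused whole if a number of a shift passes 4.17 or a number of a turn 7.16, either way. A call with a gripper value outside its range is refused whole. "grip" is the finger opening in cm, from 0 to 8.76, set as the call begins (left out, the last holds). The fingers move at their own pace and stop on an object; the grip force is fixed at half the most. Time passes only in rows, so rows that do not move let the fingers close. It gives the time, the measured TCP pose, the force, the opening and the grip force at its end, in the units of the state.
- get_obs(): the state, without advancing time (a new reading comes with each control period).
- snapshot(name): name is "scene" or "side" or "wrist"; returns a dict with "frame" (400x640x3 uint8, red, green, blue), "fx", "fy", "cx", "cy" (pixels), "position" and "attitude" of the camera in the world. Camera axes: x right, y down, z forward; pixel columns grow to the right and rows downward; lengths in m; the calibration is good to about 2 mm. A picture is of the moment at which its call begins. There is no depth.
- close_job(): hands the job in; it is judged then, once.
Trained networks look in the newest picture that a camera, given by its name, has taken for a name from the list of things; names that differ only in an ending like _2 or _b are one class to them, and where a whole thing is asked for, a point or a joint stands for the part that bears it (a point fixed in the world has none). Each returns a list of dicts, best first, with "score" (0 to 1); they miss things now and then, are a little off and sometimes report something else, mostly with a low value. They report only what shows in the picture. A call takes as long as a camera call.
- spot_in(camera, thing): "position" ([x, y, z] in m, in world coordinates, good to about 4 mm: the middle of the surface that is visible of it).
- spot_point(camera, thing): "position" ([x, y, z] in m, in world coordinates, good to about 4 mm: a listed point, or the origin of a listed thing).
The state is a dict: "clock": time; "joint_pos": joint angles; "qvel": joint speeds; "tau": joint torques, N m; "tool_pos": TCP position; "orientation": TCP orientation; "force": force on the tool from outside, world axes, zero at the start; "moment": the same for the moment, N m; "opening": finger opening in m; "gripper_force": force on a finger pad.
Only numpy, scipy, OpenCV 4.12 (cv2) and the standard library are available. Lean on these libraries where they do the work, as an engineer would, in place of code of your own. Each camera call takes 0.05 s, during which the arm holds its last target. There are 200 camera calls.

TASK

Fetch the case with the round window from the tightly packed rack: tip it outward by the rib on its top until it leans on the sloping apron, its foot still in the rack, then lift it out and stand it upright in the steel tray, its long side along the tray's, flat on the tray's floor. Leave the other cases standing in their places and do not disturb the timer.

Things in the scene. Friction and masses are not known exactly. Their poses are not given: they have to be found in the camera images.
- window_case_mid (a point): Centre (half-way up) of the case to fetch: grey plastic, 90 mm deep (x, front to -x), 44 thick (y), 110 tall (z), 0.18 to 0.28 kg, round window (30 mm) in front, round steel stud on top. On top a rib, 6 thick (x), 36 wide (y), 10 high, rear face 36 mm behind the front face. Front-heavy: leaned out past 27 degrees it tips over by itself onto the apron and stays; before that it falls back.
- case_b_mid (a point): Centre of a neighbour case that stays: same body, size and rib as the window case, but with a rectangular card holder in front and a rectangular card on top.
- case_c_mid (a point): Centre of a neighbour case that stays: same body, size and rib as the window case, but with a rectangular card holder in front and a rectangular card on top.
- case_d_mid (a point): Centre of a neighbour case that stays: same body, size and rib as the window case, but with a rectangular card holder in front and a rectangular card on top.
- rack: Aluminium rack, fixed, 204 mm wide (y). Origin on the bench under the middle of the row; x points to the rear, outward (robot side) is -x. Its floor is 8 mm above the bench; four cases stand along y at 45 mm pitch, 1 mm apart, front faces at x = -45 mm, back panel 3 mm behind them.
- rack_apron (a point): Foot of the rack's sloping apron, on the rack's floor at x = -46 mm, middle of the row. From here the apron rises 60 mm along its slope, leaning outward 40 degrees from vertical, across the whole rack.
- rack_trough (a point): Middle of the lower front edge of the rack's upper trough, which covers the rear of the row: x = 21 to 105 mm of the rack, underside 155 mm and rim 205 mm above the bench. An upright gripper cannot get behind the ribs; one tilted 25 to 45 degrees, fingers pointing down and to the rear, can.
- carry_tray: Shallow steel tray fixed on the bench, 140 mm (x) by 90 mm (y) outside, walls 3 mm thick and 14 mm high, inner floor 3 mm above the bench, small wire handles at its x ends. Origin under its centre, on the bench.
- timer: White bench timer 64 x 64 x 20 mm, a bystander; origin under its centre.

How it is judged (in metres and radians):
On the way, in this order (a step that is already met when the one before it is completed fails the run):
1. the case with the round window leans outward by 30 to 55 degrees, its foot still in the rack (angle between window_case_mid's own z axis and vertical between 0.52 and 0.96 rad and x of window_case_mid in the frame of rack between -0.07 and -0.025 m and z of window_case_mid in the frame of rack below 0.095 m), for 0.1 s.
2. it is lifted out, its centre more than 110 mm above the bench (height (world z) of window_case_mid above 0.11 m), for 0.1 s.
At the end, for the whole second after the job is handed in: The window case stands upright (4.5 deg) and still on the tray's floor: centre within 32 mm lengthwise and 26 mm crosswise of the tray's, 53 to 63 mm above the bench, long side within 25 deg of the tray's. The other cases stand upright (5.5 deg), within 15 mm of their starts (angle between window_case_mid's own z axis and vertical below 0.08 rad and x of window_case_mid in the frame of carry_tray between -0.032 and 0.032 m and y of window_case_mid in the frame of carry_tray between -0.026 and 0.026 m and z of window_case_mid in the frame of carry_tray between 0.053 and 0.063 m and angle between the x axis of window_case_mid and the x axis of carry_tray, either way round below 0.45 rad and linear speed of window_case below 0.02 m/s and angle between each of case_b_mid, case_c_mid, case_d_mid's own z axis and vertical below 0.1 rad and distance of each of case_b_mid, case_c_mid, case_d_mid from where it was at the start of the episode below 0.015 m); the robot touches nothing.
It fails at once if another case is tipped by more than 17 degrees (angle between any of case_b_mid, case_c_mid, case_d_mid's own z axis and vertical above 0.3 rad).
It fails at once if the timer is moved more than 30 mm (distance of timer from where it was at the start of the episode above 0.03 m).
It also fails if it takes over 48 s, if anything falls off the work surface, if the arm or the gripper's body presses on something with over 40 N, if the wrist force passes 120 N, or if a joint passes its speed limit or range.

## Working session

There is one attempt and no reset: what is moved stays moved. The work goes in short steps, Python scripts to look and compute and a tool call to move; the robot and the scene stay as the last step left them, time stands still between calls to the robot, and variables do not carry over. Pictures are saved under pics/ and viewed, at most 10 in all, crops included, and the job is handed in when it is done.

Besides the shell and the picture viewer there is one more tool, called after "Call:" by a JSON object that holds its "op" and its "data". play_rows: Moves the arm, as the interface text tells. Its arguments: {"type":"object","properties":{"plan":{"type":"array","items":{"type":"array","items":{"type":"number"}}},"grip":{"type":"number"}},"required":["plan"]}

```bash
mkdir -p pics
cat > h.py <<'E'
import numpy as np, cv2
from plant import get_obs, snapshot, close_job, spot_in, spot_point
from scipy.spatial.transform import Rotation as R
def save(s,f): cv2.imwrite('pics/'+f, cv2.cvtColor(s['frame'],cv2.COLOR_RGB2BGR))
E
python3 - <<'E'
from h import *
print(get_obs())
for c in ['scene','side']:
    s=snapshot(c); save(s,c+'1.png'); print(c,{k:v for k,v in s.items() if k!='frame'})
    for n in ['window_case_mid','case_b_mid','rack','rack_apron','rack_trough','carry_tray','timer']:
        print(n,[(np.round(d['position'],4).tolist(),round(d['score'],2)) for d in spot_point(c,n)])
E
```

```text
{'clock': 0.0, 'joint_pos': array([ 9.04174529e+01,  2.05905210e+01,  6.34191025e-01, -1.97467165e-02,
       -7.01351912e+01, -1.65054022e+01]), 'qvel': array([ 0.01004177,  0.10309512, -0.0389768 ,  0.01132213,  0.02811756,
        0.03239633]), 'tau': array([-8.63951955e-04, -5.82716918e+01,  2.93047106e+01,  6.99704289e+00,
        6.87337102e-03, -1.72168834e-04]), 'tool_pos': array([0.18696646, 0.64812034, 0.24463732]), 'orientation': array([ 1.79906976e+02, -8.20584927e-03, -1.60946674e+01]), 'force': array([0.64790133, 0.20130926, 0.48706884]), 'moment': array([-0.03205924,  0.05672716,  0.01365465]), 'gripper_force': 0.0, 'opening': 0.08778172401407904}
scene {'fx': 510.0107663748922, 'fy': 510.0107663748922, 'cx': 321.89074323947494, 'cy': 200.39504892803404, 'position': array([-0.14889328, -0.62321989,  0.63225027]), 'attitude': array([-121.65067202,    0.99771216,  -60.77566994])}
window_case_mid [([0.5861, -0.0044, 0.0566], 0.64), ([0.5981, -0.1354, 0.0614], 0.54)]
case_b_mid [([0.5898, -0.0462, 0.0612], 0.96)]
rack [([0.5913, -0.0667, -0.0011], 0.86)]
rack_apron [([0.5457, -0.0752, 0.007], 0.63)]
rack_trough [([0.6103, -0.0656, 0.1563], 0.98)]
carry_tray [([0.4842, -0.3751, 0.0007], 0.59)]
timer [([0.6545, -0.3104, 0.0005], 0.92)]
side {'fx': 446.9619591482217, 'fy': 446.9619591482217, 'cx': 321.88481273410565, 'cy': 197.64040851558795, 'position': array([ 0.12684586, -0.56062028,  0.90343506]), 'attitude': array([-144.41560749,   -0.68808922,  -49.50222943])}
window_case_mid [([0.5828, 0.0012, 0.0635], 0.62)]
case_b_mid [([0.5919, -0.0464, 0.0621], 0.83)]
rack [([0.6551, -0.3098, 0.0002], 0.64)]
rack_apron [([0.548, -0.0736, 0.0068], 0.81)]
rack_trough [([0.6128, -0.0699, 0.1543], 0.85)]
carry_tray [([0.4848, -0.3724, 0.0037], 0.72), ([0.5833, 0.0027, 0.0636], 0.58)]
timer [([0.654, -0.311, 0.0013], 0.79)]
```

View pics/scene1.png

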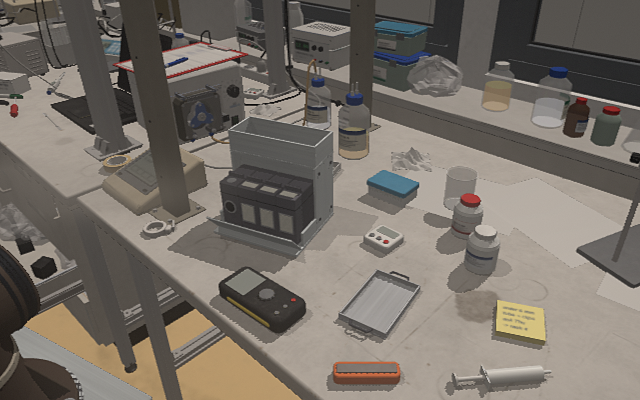

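View pics/side1.png

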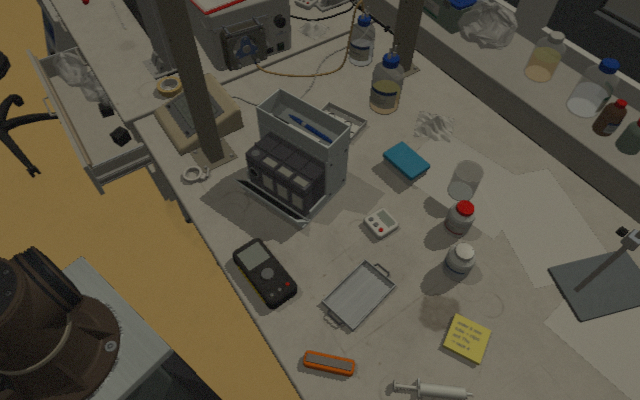

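The window case is at the left end of the row (window at about (231,207) in scene, the robot's left). A post stands to its left (foot about (183,210)). The tray is around (380,303), and the timer around (384,237). Next, an enlarged crop for edges.

```bash
cat >> h.py <<'E'
def ray(s,u,v,z):
    M=R.from_euler('xyz',s['attitude'],degrees=True).as_matrix()
    d=M@np.array([(u-s['cx'])/s['fx'],(v-s['cy'])/s['fy'],1]); p=np.array(s['position'])
    return p+d*(z-p[2])/d[2]
def proj(s,P):
    M=R.from_euler('xyz',s['attitude'],degrees=True).as_matrix()
    c=(np.atleast_2d(P)-s['position'])@M
    return np.c_[s['fx']*c[:,0]/c[:,2]+s['cx'],s['fy']*c[:,1]/c[:,2]+s['cy']]
E
python3 - <<'E'
from h import *
a=cv2.imread('pics/scene1.png')[105:265,140:350]; b=cv2.imread('pics/side1.png')[80:240,150:400]
cv2.imwrite('pics/c1.png',cv2.resize(a,None,fx=3.75,fy=3.75,interpolation=cv2.INTER_CUBIC))
s=snapshot('scene')
for uv in [(162,212),(206,213),(183,222),(183,205)]: print('post',ray(s,*uv,0)[:2].round(3))
# tray corners (rim z .014)
for uv in [(340,318),(378,271),(421,289),(384,337)]: print('tray',ray(s,*uv,.014)[:2].round(3))
for uv in [(228,308),(218,285),(302,325),(250,267)]: print('meter',ray(s,*uv,0)[:2].round(3))
E
```

```text
post [0.526 0.189]
post [0.57  0.096]
post [0.517 0.117]
post [0.572 0.167]
tray [ 0.407 -0.335]
tray [ 0.549 -0.341]
tray [ 0.539 -0.43 ]
tray [ 0.403 -0.417]
meter [ 0.348 -0.143]
meter [ 0.387 -0.088]
meter [ 0.374 -0.279]
meter [ 0.459 -0.109]
```

View pics/c1.png

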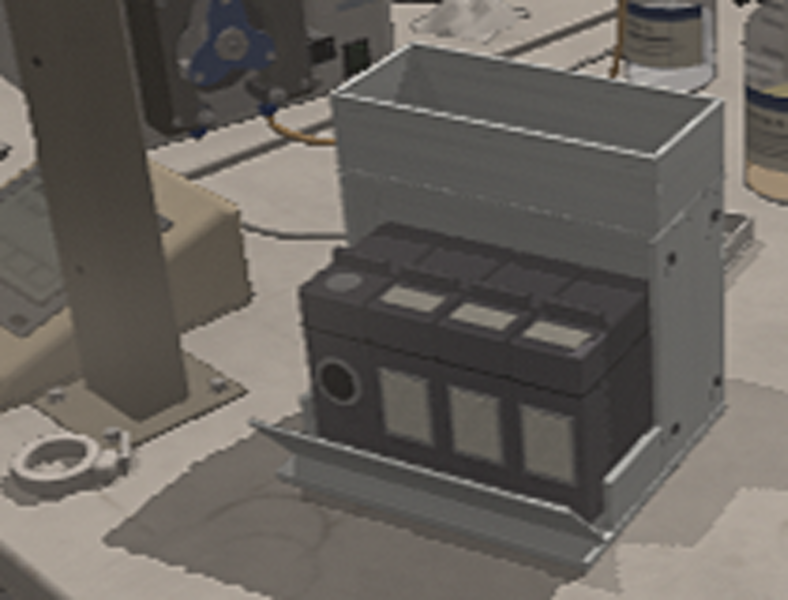

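```bash
python3 - <<'E'
from h import *
s=snapshot('scene')
def c(n,u,v,z): print(n,ray(s,140+u/3.75-.4,105+v/3.75-.4,z).round(4))
for uv in [(88,385),(140,418),(187,397)]: c('post',*uv,0.004)
c('rimL',333,95,.205);c('rimR',656,158,.205);c('rimRback',722,100,.205);c('rimLback',412,44,.205)
c('apL',250,420,.054);c('apR',605,542,.054)
c('topFL',303,292,.118);c('topFR',583,362,.118);c('stud',344,282,.118);c('window',338,382,.07)
t=snapshot('side'); save(t,'side2.png')
for P in [[.556,.105,0],[.59,.10,0]]: print(proj(t,P))
E
python3 - <<'E'
import cv2
b=cv2.imread('pics/side1.png')[80:240,150:360]
cv2.imwrite('pics/c2.png',cv2.resize(b,None,fx=3.75,fy=3.75,interpolation=cv2.INTER_CUBIC))
E
```

```text
post [0.5379 0.196  0.004 ]
post [0.5249 0.1411 0.004 ]
post [0.5561 0.1319 0.004 ]
rimL [0.6056 0.0296 0.205 ]
rimR [ 0.6178 -0.1695  0.205 ]
rimRback [ 0.6973 -0.1653  0.205 ]
rimLback [0.6855 0.0341 0.205 ]
apL [0.4982 0.0246 0.054 ]
apR [ 0.4949 -0.2065  0.054 ]
topFL [0.5395 0.0109 0.118 ]
topFR [ 0.5487 -0.1637  0.118 ]
stud [ 0.5589 -0.0022  0.118 ]
window [ 0.5329 -0.0116  0.07  ]
[[231.15470384 162.282679  ]]
[[241.92213756 155.82865494]]
```

View pics/c2.png

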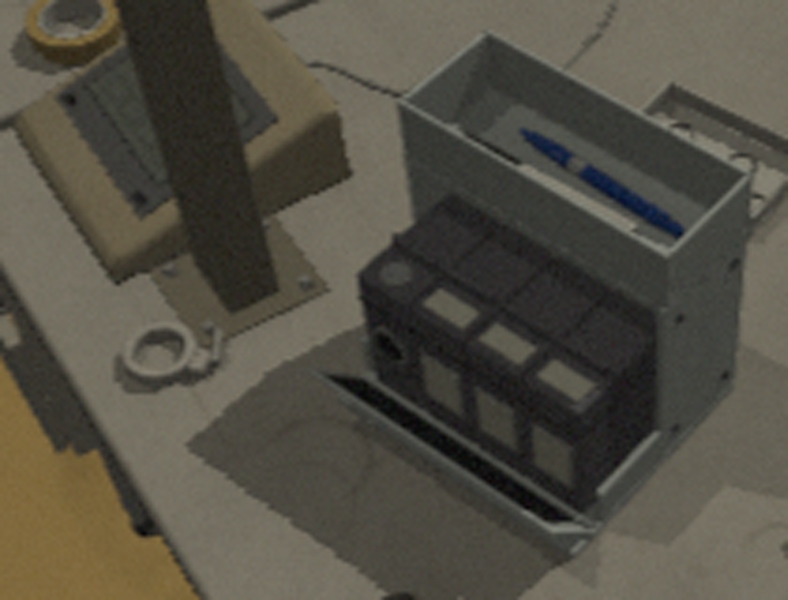

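Geometry: the rack origin is about (0.5905, -0.071) with yaw about +3.3°. The window case is at about (0.587, -0.004). The post starts at y≈0.13, x≈0.525–0.6. I'll retract radially first, so the swing clears the post, and see how the joints respond.

Call:
{"op": "play_rows", "data": {"plan": [[0,3.5,-1,0,0,0],[0,3.5,-1,0,0,0],[0,3.5,-1,0,0,0],[0,3.5,-1,0,0,0]]}}

```text
clock: 1.28
tool_pos: [0.1481, 0.5126, 0.2854]
orientation: [180.0, -0.0, -16.1]
force: [0.4, -0.2, 1.3]
opening: 0.0877
gripper_force: 0.0
```

Run:
```python
from h import *
o=get_obs(); print(o['joint_pos'].round(2),o['tool_pos'].round(4),o['orientation'].round(2),o['clock'])
t=snapshot('wrist'); save(t,'w1.png');print(t['position'].round(3),t['attitude'])
t=snapshot('scene'); save(t,'s3.png')
```

```text
[ 94.96   5.77 -13.49   0.   -70.79 -21.06] [0.1481 0.5126 0.2854] [ 1.7996e+02 -2.0000e-02 -1.6100e+01] 1.2833
[0.228 0.489 0.425] [ 1.62194974e+02  1.58519531e-02 -1.06172063e+02]
```

```bash
cat >> h.py <<'E'
def rot(tilt,yaw): # tool z tilted 'tilt' deg from down toward +x(yawed); tool x forward
    return R.from_euler('z',yaw,degrees=True)*R.from_euler('x',180,degrees=True)*R.from_euler('y',tilt,degrees=True)
def rows(way, p=None, r=None, vmax=.040, wmax=7.0):
    """way: list of (pos,tilt,yaw,n or None). prints rounded rows, tracking rounded pose"""
    o=get_obs()
    if p is None: p=np.array(o['tool_pos']); r=R.from_euler('xyz',o['orientation'],degrees=True)
    out=[]
    for pos,t,y,*n in way:
        g=rot(t,y); pos=np.array(pos)
        n=n[0] if n else int(max(1,np.ceil(np.linalg.norm(pos-p)/vmax),np.ceil(np.degrees((r.inv()*g).magnitude())/wmax)))
        for k in range(n):
            f=1/(n-k)
            d=r.inv().apply((pos-p)*f)*100; w=np.degrees((r.inv()*g).as_rotvec())*f
            row=np.r_[d.round(2),w.round(1)]; out.append([float(x) for x in row])
            p=p+r.apply(row[:3]/100); r=r*R.from_rotvec(row[3:],degrees=True)
    print(len(out),'[' + ', '.join('['+', '.join('%g'%x for x in q)+']' for q in out)+']', 'end',p.round(4),r.as_euler('xyz',degrees=True).round(1))
E
python3 -c "
from h import *
rows([((.116,.404,.29),0,-16),((.30,.30,.30),0,-10),((.39,.15,.30),0,-3),((.42,.01,.30),0,3.3)])"
```

```text
18 [[-0.03, 3.72, -0.06, -0.1, 0, -0], [-0.03, 3.72, -0.05, -0.1, 0, -0], [-0.03, 3.72, -0.05, -0, 0.1, -0.1], [3.43, 0.82, -0.17, -0, -0, -1], [3.41, 0.88, -0.17, -0, -0, -1], [3.39, 0.94, -0.17, -0, -0, -1], [3.38, 1, -0.16, -0, -0, -1], [3.36, 1.06, -0.17, -0, -0, -1], [3.34, 1.13, -0.16, -0, -0, -1], [2.29, 2.64, -0, -0, -0, -1.4], [2.23, 2.7, -0, -0, -0, -1.4], [2.16, 2.75, -0, -0, -0, -1.4], [2.09, 2.81, -0, -0, -0, -1.4], [2.02, 2.85, -0.01, -0, -0, -1.4], [0.93, 3.46, -0, -0, -0, -1.6], [0.83, 3.48, -0, -0, -0, -1.6], [0.74, 3.5, -0, -0, -0, -1.5], [0.64, 3.52, -0, -0, -0, -1.6]] end [0.42 0.01 0.3 ] [-180.    -0.     3.3]
```

View pics/s3.png

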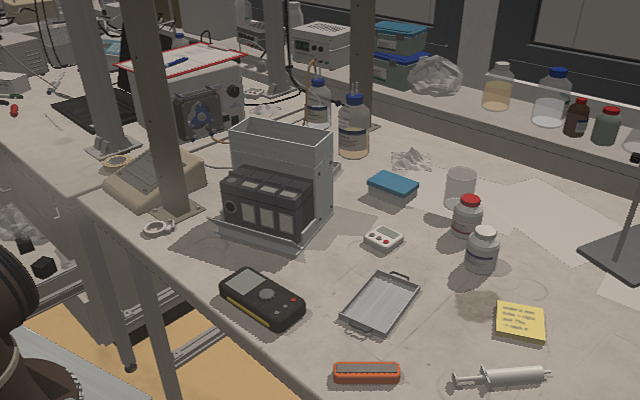

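The arm is out of view, the scene is unchanged, and there's a clear gap on the robot side of the post (183,210). Swinging.

Call:
{"op": "play_rows", "data": {"plan": [[0,3.7,-0.1,0,0,0],[0,3.7,-0.1,0,0,0],[0,3.7,0,0,0,0],[3.4,0.8,-0.2,0,0,-1],[3.4,0.9,-0.2,0,0,-1],[3.4,0.9,-0.2,0,0,-1],[3.4,1,-0.2,0,0,-1],[3.4,1.1,-0.2,0,0,-1],[3.3,1.1,-0.2,0,0,-1],[2.3,2.6,0,0,0,-1.4],[2.2,2.7,0,0,0,-1.4],[2.2,2.7,0,0,0,-1.4],[2.1,2.8,0,0,0,-1.4],[2,2.9,0,0,0,-1.4],[0.9,3.4,0,0,0,-1.6],[0.8,3.5,0,0,0,-1.6],[0.7,3.5,0,0,0,-1.6],[0.6,3.5,0,0,0,-1.6]], "grip": 0}}

```text
clock: 2.88
tool_pos: [0.4197, 0.0124, 0.2999]
orientation: [-180.0, -0.0, 3.4]
force: [0.6, 1.2, 0.4]
opening: 0.0006
gripper_force: 0.0
```

```bash
python3 -c "
from h import *
o=get_obs();print(o['joint_pos'].round(1),o['tool_pos'].round(4),o['orientation'].round(1))
rows([((.53,-.006,.24),35,3.3),((.53,-.006,.225),35,3.3,1)])"
```

```text
[ 28.9  -6.6 -23.9   0.  -72.7  64.5] [0.4197 0.0124 0.2999] [-180.    -0.     3.4]
6 [[2.18, 0.5, 1.2, -0, 7, 0], [2.02, 0.5, 1.46, -0, 7, 0], [1.82, 0.5, 1.69, -0, 7, 0], [1.61, 0.5, 1.9, -0, 7, 0], [1.36, 0.5, 2.08, -0.1, 7, 0.1], [-0.86, -0, 1.22, 0, -0, -0]] end [ 0.53  -0.006  0.225] [180.  -35.    3.3]
```

Call:
{"op": "play_rows", "data": {"plan": [[2.2,0.5,1.2,0,7,0],[2,0.5,1.5,0,7,0],[1.8,0.5,1.7,0,7,0],[1.6,0.5,1.9,0,7,0],[1.4,0.5,2.1,0,7,0],[-0.9,0,1.2,0,0,0],[0,0,0,0,0,0]]}}

```text
clock: 3.47
tool_pos: [0.5175, -0.016, 0.2344]
orientation: [178.6, -30.4, 2.8]
force: [-1.2, -1.2, -0.8]
opening: 0.0003
gripper_force: 0.0
```

Run:
```python
from h import *
o=get_obs();print(o['joint_pos'].round(1),o['tool_pos'].round(4),o['orientation'].round(1))
s=snapshot('wrist'); save(s,'w2.png')
for n in ['window_case_mid','case_b_mid','rack_trough','rack_apron']:
    print(n,[(np.round(d['position'],4).tolist(),round(d['score'],2)) for d in spot_point('wrist',n)])
def rk(x,y,z): return R.from_euler('z',3.3,degrees=True).apply([x,y,z])+[.5905,-.071,0]
im=cv2.imread('pics/w2.png')
for y in (.0675,.0225):
  for P in [(-.009,y-.018,.128),(-.009,y+.018,.128),(-.045,y+.022,.118),(-.045,y-.022,.118),(.021,y,.155)]:
    u,v=proj(s,rk(*P))[0]; print(P,round(u),round(v)); cv2.circle(im,(int(u),int(v)),3,(0,0,255),1)
cv2.imwrite('pics/w2m.png',im)
```

```text
[ 24.6 -10.6 -55.4  36.3 -20.8  36.3] [ 0.5175 -0.016   0.2344] [178.6 -30.4   2.8]
window_case_mid [([0.6143, -0.0667, 0.1565], 0.5)]
case_b_mid []
rack_trough [([0.6165, -0.0681, 0.1556], 0.67)]
rack_apron [([0.5499, -0.0725, 0.0086], 0.91)]
(-0.009, 0.0495, 0.128) 330 203
(-0.009, 0.0855, 0.128) 289 204
(-0.045, 0.0895, 0.118) 285 246
(-0.045, 0.045500000000000006, 0.118) 335 245
(0.021, 0.0675, 0.155) 308 160
(-0.009, 0.0045000000000000005, 0.128) 380 202
(-0.009, 0.040499999999999994, 0.128) 340 203
(-0.045, 0.0445, 0.118) 336 245
(-0.045, 0.0005000000000000004, 0.118) 385 244
(0.021, 0.0225, 0.155) 363 159
```

View pics/w2m.png

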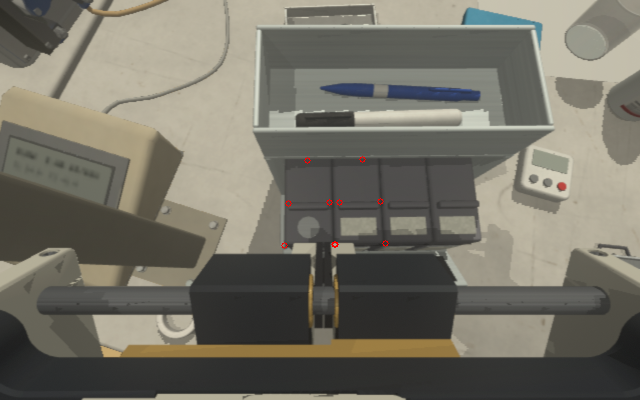

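The model overlays well: rib corners at (289,204)–(330,203) and front corners at (285,246)–(335,245) match within about 3 px. The arm stopped at 30° tilt, close to the j3 and j5 limits, so I'll fit a kinematic model to choose feasible poses.

```bash
cat > kin.py <<'E'
import numpy as np
from scipy.spatial.transform import Rotation as R
from scipy.optimize import least_squares
D=[([90.418,20.546,.682,0,-70.136,-16.507],[.187,.649,.246],[180,0,-16.1]),
([94.96,5.77,-13.49,0,-70.79,-21.06],[.1481,.5126,.2854],[180,0,-16.1]),
([28.9,-6.6,-23.9,0,-72.7,64.5],[.4197,.0124,.2999],[180,0,3.4]),
([24.6,-10.6,-55.4,36.3,-20.8,36.3],[.5175,-.016,.2344],[178.6,-30.4,2.8])]
LO=np.array([-176.03,-82.01,-58.28,-173.87,-174.79,-173.66]);HI=np.array([176.03,121.73,71.71,95.51,-.11,173.66])
Rz=lambda a:R.from_euler('z',a,degrees=True);Ry=lambda a:R.from_euler('y',a,degrees=True);Rx=lambda a:R.from_euler('x',a,degrees=True)
def fk(q,P):
    h,a,L1,e,L2,d1,d2,Lt,s4,s6=P[:10]
    r=Rz(q[0]); p=np.array([0,0,h])+r.apply([a,0,0])
    r=r*Ry(q[1]); p=p+r.apply([0,0,L1]); r=r*Ry(-q[2]); p=p+r.apply([L2,d1,e])
    r=r*Rx(s4*q[3]); r=r*Ry(-q[4]); p=p+r.apply([Lt,d2,0])
    # tool z along +x here, at j5=-90-ish points down
    T=r*Ry(90)*Rz(s6*q[5])*Rz(90)   # tool z along local x
    return p,T
def res(P,s4,s6,c):
    o=[]
    for q,p,e in D:
        pp,T=fk(q,list(P)+[s4,s6]); T=T*Rz(c)
        o+=list((pp-p)*100); o+=list((R.from_euler('xyz',e,degrees=True).inv()*T).as_rotvec()*20)
    return o
def fit():
    best=None
    for s4 in(1,-1):
        for s6 in (1,-1):
            for c in(0,90,180,270):
                s=least_squares(res,[.2,0,.6,0,.47,-.09,-.09,.3],args=(s4,s6,c))
                if best is None or s.cost<best[0]: best=(s.cost,list(s.x)+[s4,s6],c)
    return best
def ik(p,T,P,c,q0):
    def f(q):
        pp,TT=fk(q,P); return np.r_[(pp-p)*100,((TT*Rz(c)).inv()*T).as_rotvec()*20]
    s=least_squares(f,np.clip(q0,LO+.1,HI-.1),bounds=(LO,HI)); return s.x,np.linalg.norm(s.fun)
E
python3 - <<'E'
from kin import *; from h import rot
b=fit(); print(b)
P,c=b[1],b[2]
q0=D[3][0]
O=np.array([.5895,-.0034,.142])
for t in (25,30,35,40):
    for back in (.07,.04,0):
        T=rot(t,3.3); p=O-T.apply([0,0,back])
        q,e=ik(p,T,P,c,q0); print('hook',t,back,q.round(1),round(e,2))
E
```

```text
(np.float64(0.0020439598066831904), [np.float64(0.197322838255909), np.float64(-0.0011350234981875199), np.float64(0.6025791583398169), np.float64(0.0007256948959509558), np.float64(0.4645989963951284), np.float64(0.0001988138471454543), np.float64(-0.1920561883578702), np.float64(0.3586049326561233), -1, -1], 180)
hook 25 0.07 [ 24.   -1.5 -45.1  21.2 -24.3  51.6] 0.0
hook 25 0.04 [ 22.5   1.7 -47.3  25.4 -18.9  48.3] 0.0
hook 25 0 [ 18.2   6.1 -51.9  39.2  -9.9  37.6] 0.0
hook 30 0.07 [ 19.9  -3.8 -55.6  42.  -12.3  34.2] 0.0
hook 30 0.04 [ 12.7  -0.  -58.3  57.5  -5.1  24.4] 0.29
hook 30 0 [  8.    5.1 -57.6  65.5  -1.1  20.4] 1.21
hook 35 0.07 [ 16.5  -4.6 -58.3  47.3  -7.2  31.7] 1.33
hook 35 0.04 [ 12.7  -0.5 -58.3  52.8  -3.1  29.2] 1.88
hook 35 0 [ 15.2   5.1 -53.7  35.5  -1.5  44.4] 2.67
hook 40 0.07 [ 16.3  -5.2 -58.3  39.8  -3.9  39.7] 2.88
hook 40 0.04 [ 15.   -0.8 -56.8  35.6  -0.1  45. ] 3.35
hook 40 0 [ 1.630e+01  6.200e+00 -4.110e+01 -2.390e+01 -1.000e-01  1.041e+02] 3.22
```

```bash
cat > srch.py <<'E'
from kin import *; from h import rot
b=fit(); P,c=b[1],b[2]
rng=np.random.default_rng(0)
def allik(p,T,n=25):
    S=[]
    for _ in range(n):
        q0=rng.uniform(np.maximum(LO,[-90,-60,-58,-174,-150,-174]),np.minimum(HI,[90,90,60,95.5,-.2,174]))
        q,e=ik(p,T,P,c,q0)
        if e<.05 and not any(np.abs(q-s).max()<3 for s in S): S.append(q)
    return S
E
time python3 - <<'E'
from srch import *
O=np.array([.5895,-.0034,.142])
for t in (27,32,40):
  for fl in (0,180):
    for q in allik(O,rot(t,3.3)*Rz(fl)): print('hook',t,fl,q.round(1))
# lean grasp: rack coords
O2=np.array([.5905,-.071,0])+Rz(3.3).apply([-.079,.0675,.098])
for q in allik(O2,rot(40,3.3)): print('lean',O2.round(3),q.round(1))
E
```

```text
real	0m4.898s
user	0m5.411s
sys	0m0.060s
```

```bash
sed -i 's/e<.05/e<.3/' srch.py; time python3 - <<'E'
from srch import *
O=np.array([.5895,-.0034,.142])
O2=np.array([.5905,-.071,0])+Rz(3.3).apply([-.079,.0675,.098])
for nm,o,ts in (('hook',O,(25,28,32,40)),('lean',O2,(30,40))):
 for t in ts:
  for yw in (-22,3.3,28):
    for q in allik(o,rot(t,yw),80): print(nm,t,yw,q.round(1))
E
```

```text
hook 25 -22 [ 18.3   7.1 -54.6  61.9 -18.1  -8.2]
hook 25 3.3 [ 18.2   6.1 -51.9  39.2  -9.9  37.6]
hook 25 28 [ 14.6   8.6 -30.8 -12.5 -26.8 113.3]
hook 28 -22 [  9.9   6.3 -58.3  85.2 -14.4 -23.9]
hook 28 28 [ 13.6   8.  -31.2 -16.4 -24.4 117.7]
hook 32 28 [ 11.7   7.5 -31.1 -23.3 -22.1 125.7]
hook 40 28 [  4.2   7.4 -28.4 -43.2 -22.2 149.6]
lean 30 28 [ 13.9   4.9 -40.7 -25.3 -16.6 126.6]
lean 40 -22 [ -24.3    4.5  -58.3 -172.3  -12.8  -95.8]
lean 40 28 [ -1.8   5.8 -35.  -56.1 -22.6 167.7]
real	0m26.520s
user	0m27.041s
sys	0m0.032s
```

```bash
time python3 - <<'E'
from srch import *
O=np.array([.5895,-.0034,.142])
O2=np.array([.5905,-.071,0])+Rz(3.3).apply([-.079,.0675,.098])
mid=np.array([.5905,-.071,0])+Rz(3.3).apply([-.058,.0675,.148])
S=[[18,6,-50,35,-12,40],[14,8,-31,-13,-26,113],[20,5,-40,5,-30,75]]
def t(nm,o,tl,yw):
    L=[]
    for s in S:
        q,e=ik(o,rot(tl,yw),P,c,s)
        if e<.1 and not any(abs(q-x).max()<3 for x in L): L.append(q)
    print(nm,tl,yw,[list(map(float,q.round(0))) for q in L])
for nm,o in (('hook',O),('pulled',mid)):
  for tl in (25,28,32,36):
    for yw in (3.3,10,16,22): t(nm,o,tl,yw)
for tl in (0,5,10,15,20,25,30): t('lean',O2,tl,3.3)
E
```

```text
hook 25 3.3 [[18.0, 6.0, -52.0, 39.0, -10.0, 38.0]]
hook 25 10 [[20.0, 7.0, -46.0, 19.0, -14.0, 62.0]]
hook 25 16 [[20.0, 7.0, -40.0, 5.0, -18.0, 82.0]]
hook 25 22 [[17.0, 8.0, -35.0, -5.0, -22.0, 99.0]]
hook 28 3.3 []
hook 28 10 [[13.0, 6.0, -56.0, 48.0, -2.0, 39.0]]
hook 28 16 [[20.0, 6.0, -43.0, 8.0, -12.0, 79.0]]
hook 28 22 [[17.0, 7.0, -36.0, -7.0, -19.0, 101.0]]
hook 32 3.3 []
hook 32 10 []
hook 32 16 []
hook 32 22 [[16.0, 7.0, -37.0, -12.0, -15.0, 106.0]]
hook 36 3.3 []
hook 36 10 []
hook 36 16 []
hook 36 22 [[15.0, 6.0, -36.0, -21.0, -12.0, 116.0]]
pulled 25 3.3 [[20.0, -0.0, -58.0, 41.0, -11.0, 34.0]]
pulled 25 10 [[22.0, -0.0, -53.0, 24.0, -13.0, 56.0]]
pulled 25 16 [[22.0, 1.0, -48.0, 9.0, -17.0, 76.0]]
pulled 25 22 [[20.0, 1.0, -42.0, -3.0, -21.0, 94.0]]
pulled 28 3.3 []
pulled 28 10 []
pulled 28 16 [[22.0, -0.0, -52.0, 15.0, -10.0, 70.0]]
pulled 28 22 [[20.0, 1.0, -44.0, -4.0, -17.0, 96.0]]
pulled 32 3.3 []
pulled 32 10 []
pulled 32 16 []
pulled 32 22 [[19.0, -0.0, -46.0, -7.0, -12.0, 99.0]]
pulled 36 3.3 []
pulled 36 10 []
pulled 36 16 []
pulled 36 22 [[18.0, -0.0, -46.0, -14.0, -9.0, 107.0]]
lean 0 3.3 [[21.0, 14.0, -31.0, -0.0, -45.0, 72.0]]
lean 5 3.3 [[23.0, 11.0, -36.0, 3.0, -38.0, 69.0]]
lean 10 3.3 [[24.0, 8.0, -42.0, 7.0, -31.0, 64.0]]
lean 15 3.3 [[25.0, 6.0, -49.0, 15.0, -22.0, 56.0]]
lean 20 3.3 []
lean 25 3.3 []
lean 30 3.3 []
real	0m2.759s
user	0m3.261s
sys	0m0.064s
```

```bash
cat >> h.py <<'E'
O=np.array([.5905,-.071,0]); RK=R.from_euler('z',3.3,degrees=True)
def rk(p): return O+RK.apply(np.array(p)/1000.)   # rack mm -> world m
def tw(tilt,relyaw): # tool z given tilt / yaw relative to rack, tool y perpendicular to rack x
    a,b=np.radians(tilt),np.radians(relyaw)
    z=np.array([np.sin(a)*np.cos(b),np.sin(a)*np.sin(b),-np.cos(a)]); y=np.cross(z,[1,0,0]); y/=np.linalg.norm(y)
    return RK*R.from_matrix(np.c_[np.cross(y,z),y,z])
E
python3 - <<'E'
import re
s=open('h.py').read()
s=s.replace("g=rot(t,y); pos","g=t if isinstance(t,R) else rot(t,y); pos"); open('h.py','w').write(s)
E
cat > chk.py <<'E'
from srch import *
from h import *
def chk(way,q):
    for pos,t,y,*n in way:
        T=t if isinstance(t,R) else rot(t,y)
        q,e=ik(np.array(pos),T,P,c,q); print(np.round(pos,3),q.round(0),round(e,2))
E
python3 - <<'E'
from chk import *
T=tw(28,12.7); z=T.apply([0,0,1]); h=rk([1.2,65.5,143.6])
way=[(h-.075*z,T,0),(h-.04*z,T,0),(h,T,0)]
chk(way,get_obs()['joint_pos'])
w2=[(rk(np.array([1.2,65.5,143.6])+d),T,0) for d in ([-29,0,5],[-51,0,6],[-66,0,4],[-76,0,2])]
chk(w2,[20,6,-43,8,-12,79]); rows(way)
E
```

```text
[ 0.554 -0.015  0.21 ] [ 20.  -3. -40.   4. -24.  68.] 0.0
[ 0.57  -0.011  0.179] [ 20.   1. -42.   5. -19.  67.] 0.0
[ 0.588 -0.006  0.144] [ 19.   6. -43.   7. -13.  66.] 0.0
[ 0.559 -0.007  0.149] [ 20.   3. -47.  10. -12.  62.] 0.0
[ 0.537 -0.008  0.15 ] [ 21.   0. -50.  13. -12.  59.] 0.0
[ 0.522 -0.009  0.148] [ 22.  -1. -53.  15. -10.  56.] 0.0
[ 0.512 -0.01   0.146] [ 22.  -2. -55.  17.  -9.  53.] 0.0
5 [[0.66, 0.12, 2.12, 3.6, -1.8, 1.4], [0.72, 0.23, 2.08, 3.7, -1.8, 1.3], [0, 0, 3.5, -0, 0, 0], [0, 0, 2, -0, 0, 0], [0.01, 0, 2, -0, 0, 0]] end [ 0.588  -0.0055  0.1437] [-1.725e+02 -2.710e+01 -1.000e-01]
```

Call:
{"op": "play_rows", "data": {"plan": [[0.3,0.1,0.8,1.5,-0.7,0.5],[0.3,0.1,0.8,1.5,-0.7,0.5],[0.3,0.1,0.8,1.5,-0.7,0.5],[0.3,0.1,0.8,1.5,-0.7,0.6],[0.2,0,1,1.4,-0.7,0.6],[0,0,0,0,0,0]]}}

```text
clock: 4.22
tool_pos: [0.5549, -0.0139, 0.2083]
orientation: [-172.3, -27.0, -0.2]
force: [1.0, 0.0, 1.4]
opening: 0.0003
gripper_force: 0.0
```

Run:
```python
from chk import *
o=get_obs(); print(o['joint_pos'].round(1))
T=tw(28,12.7); z=T.apply([0,0,1]); h=rk([1.2,65.5,143.6])
rows([(h-.03*z,T,0,3),(h,T,0,4)])
s=snapshot('scene'); save(s,'s4.png')
cv2.imwrite('pics/s4c.png',cv2.resize(cv2.imread('pics/s4.png')[60:260,130:390],None,fx=3,fy=3,interpolation=cv2.INTER_CUBIC))
```

```text
[ 19.8  -2.4 -40.3   3.8 -24.2  68.8]
7 [[0, 0.04, 1.44, -0.1, 0, -0], [0, 0.04, 1.44, -0.1, 0, -0], [0, 0.04, 1.43, -0, 0, -0], [0, 0, 0.75, -0, 0, -0], [0, 0, 0.75, -0, 0, -0], [0, 0, 0.75, -0, 0, -0], [0, 0, 0.75, -0, 0, -0]] end [ 0.5879 -0.0055  0.1436] [-172.5  -27.    -0.2]
```

Call:
{"op": "play_rows", "data": {"plan": [[0,0.05,1.4,0,0,0],[0,0.05,1.4,0,0,0],[0,0,1.4,0,0,0],[0,0,0.8,0,0,0],[0,0,0.8,0,0,0],[0,0,0.7,0,0,0],[0,0,0.7,0,0,0],[0,0,0,0,0,0]]}}

```text
clock: 4.93
tool_pos: [0.5851, -0.0069, 0.1433]
orientation: [-172.5, -27.0, -0.1]
force: [0.5, 0.9, 0.3]
opening: 0.0001
gripper_force: 0.0
```

Run:
```python
from chk import *
o=get_obs(); print(o['joint_pos'].round(1), o['force'].round(1))
s=snapshot('scene'); save(s,'s5.png')
w=snapshot('wrist'); save(w,'w5.png')
a=cv2.resize(cv2.imread('pics/s5.png')[110:230,190:345],None,fx=3.3,fy=3.3,interpolation=cv2.INTER_CUBIC)
b=cv2.imread('pics/w5.png')[80:280,200:480]; b=cv2.resize(b,(int(280*396/200*.5),a.shape[0]//2))
cv2.imwrite('pics/s5c.png',np.hstack([a,np.vstack([b,np.zeros((a.shape[0]-b.shape[0],b.shape[1],3),np.uint8)])]))
T=tw(28,12.7); b=np.array(RK.inv().apply(o['tool_pos']-O)*1000); print(b.round(1))
w2=[(rk(b+d),T,0,n) for d,n in (([-9,0,0],2),([-29,0,4],4),([-51,0,6],4),([-66,0,4],3),([-78,0,2],3))]
rows(w2)
```

```text
[ 19.3   6.  -43.2   6.5 -13.   66.5] [0.5 0.9 0.3]
[ -1.7  64.3 143.3]
16 [[-0.42, -0, -0.16, -0, 0, 0], [-0.42, -0, -0.17, -0.1, 0.1, 0], [-0.4, -0.01, -0.32, 0, -0, 0], [-0.4, -0.01, -0.32, 0, -0, 0], [-0.4, -0.02, -0.31, 0, -0, 0], [-0.39, -0.01, -0.32, 0, -0, 0], [-0.47, -0.01, -0.3, 0, -0, 0], [-0.47, -0, -0.29, 0, -0, 0], [-0.46, -0.01, -0.3, 0, -0, 0], [-0.47, -0, -0.29, 0, -0, 0], [-0.47, 0.01, -0.17, 0, -0, 0], [-0.48, 0, -0.17, 0, -0, 0], [-0.47, 0.01, -0.18, 0, -0, 0], [-0.39, 0.01, -0.12, 0, -0, 0], [-0.38, 0.01, -0.12, 0, -0, 0], [-0.39, 0, -0.13, 0, -0, 0]] end [ 0.5072 -0.0114  0.1453] [-1.726e+02 -2.710e+01 -1.000e-01]
```

View pics/s5c.png

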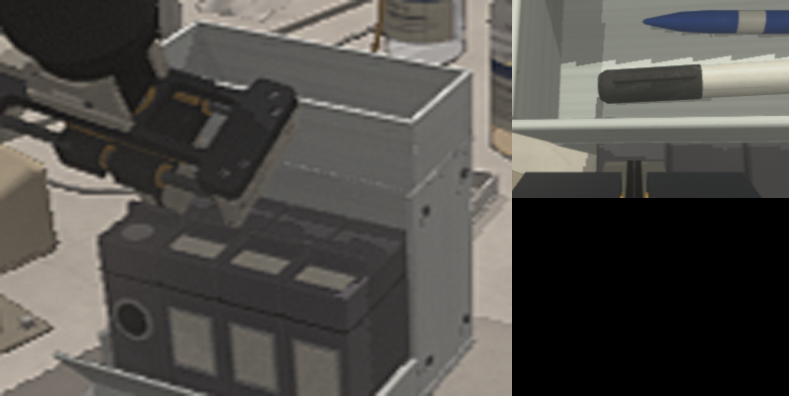

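The wrist crop shows the finger gap (about 634) centred on the window case's lid (600–665), with the fingers seated behind the rib and no contact force. Pulling.

Call:
{"op": "play_rows", "data": {"plan": [[-0.4,0,-0.15,0,0,0],[-0.4,0,-0.2,0,0,0],[-0.4,0,-0.3,0,0,0],[-0.4,0,-0.3,0,0,0],[-0.4,0,-0.3,0,0,0],[-0.4,0,-0.3,0,0,0],[-0.4,0,-0.3,0,0,0]]}}

```text
clock: 5.62
tool_pos: [0.5509, -0.0097, 0.1479]
orientation: [-172.5, -27.0, -0.1]
force: [0.4, 0.1, -1.1]
opening: 0.0004
gripper_force: 0.1
```

Run:
```python
from chk import *
o=get_obs(); print(o['joint_pos'].round(1), o['force'].round(1))
s=snapshot('scene'); save(s,'s6.png')
cv2.imwrite('pics/s6c.png',cv2.resize(s['frame'][110:270,170:350,::-1],None,fx=3.3,fy=3.3,interpolation=cv2.INTER_CUBIC))
```

```text
[ 20.5   2.2 -47.9   9.7 -12.2  62.3] [ 0.4  0.1 -1.1]
```

View pics/s6c.png

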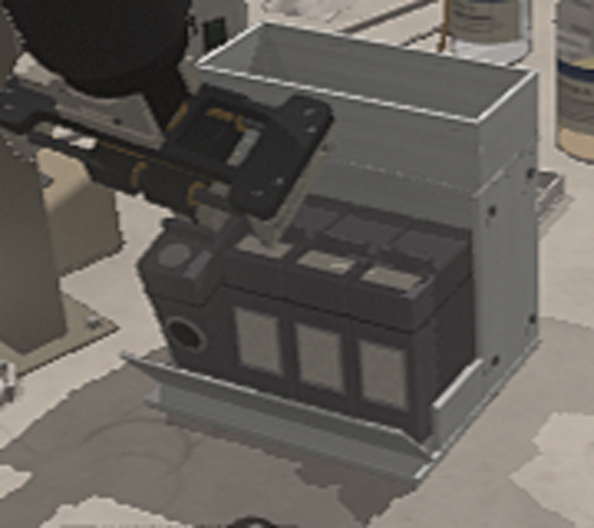

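The window case leans alone, its front at (185,330), and the neighbours are untouched. Pulling on past the tipping point.

Call:
{"op": "play_rows", "data": {"plan": [[-0.5,0,-0.3,0,0,0],[-0.5,0,-0.3,0,0,0],[-0.5,0,-0.3,0,0,0],[-0.5,0,-0.2,0,0,0],[-0.5,0,-0.2,0,0,0],[-0.5,0,-0.2,0,0,0],[-0.4,0,-0.1,0,0,0],[-0.4,0,-0.1,0,0,0],[-0.4,0,-0.1,0,0,0],[-0.4,0,-0.1,0,0,0],[0,0,0,0,0,0],[0,0,0,0,0,0],[0,0,0,0,0,0]]}}

```text
clock: 6.75
tool_pos: [0.5028, -0.0116, 0.1446]
orientation: [-172.4, -27.1, -0.1]
force: [-1.5, -1.4, 5.8]
opening: 0.0005
gripper_force: 2.9
```

Run:
```python
from chk import *
o=get_obs(); print(o['joint_pos'].round(1), o['force'].round(1),(RK.inv().apply(o['tool_pos']-O)*1000).round(1))
s=snapshot('scene'); save(s,'s7.png')
print([(d['position'],d['score']) for d in spot_point('scene','window_case_mid')], (RK.apply([-.046-.0362+.0345,.0675,.008+.0421+.0289])+O))
# draw prediction of a 40 deg leaned case
a=np.radians(40); u=np.array([-np.sin(a),np.cos(a)]); w=np.array([np.cos(a),np.sin(a)])
im=s['frame'][:,:,::-1].copy()
for y in (46,89):
  pts=[]
  for f,h in ((0,0),(0,110),(90,110),(90,0)):
    q=np.array([-46,8])+f*w+h*u; pts.append(proj(s,rk([q[0],y,q[1]]))[0])
  cv2.polylines(im,[np.int32(pts)],True,(0,0,255),1)
cv2.imwrite('pics/s7c.png',cv2.resize(im[110:270,170:350],None,fx=3.3,fy=3.3,interpolation=cv2.INTER_CUBIC))
```

```text
[ 22.   -2.8 -56.6  18.5  -8.6  52.1] [-1.5 -1.4  5.8] [-84.1  64.4 144.6]
[([0.5438, -0.0057, 0.0757], 0.82)] [ 0.53899352 -0.00635773  0.079     ]
```

View pics/s7c.png

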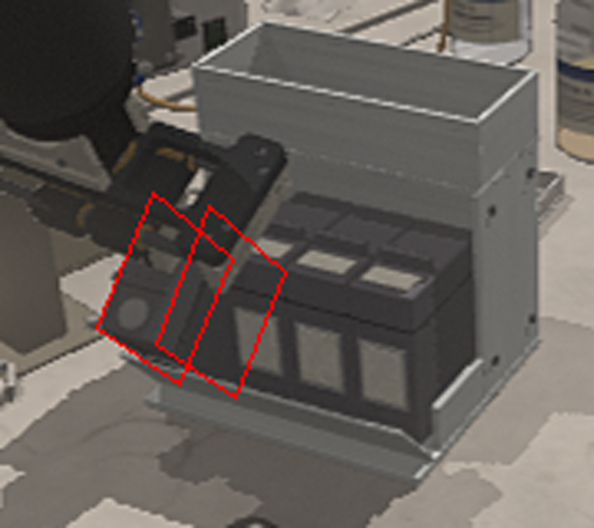

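The case rests on the apron at the predicted 40° outline: front lid corner at (98,325), stud at (130,312). The neighbours are still upright. Planning the retreat and a side grasp of the protruding top.

Run:
```python
from chk import *
q=get_obs()['joint_pos']
p0=get_obs()['tool_pos']; T=tw(28,12.7); z=T.apply([0,0,1])
pg=np.array([-82,67.5,102])
for t in (10,14):
  G=rot(t,3.3); gz=np.array([np.sin(np.radians(t)),0,-np.cos(np.radians(t))])
  print('tilt',t)
  chk([(p0-.06*z,T,0),(p0-.09*z,T,0),(rk(pg-75*gz),t,3.3),(rk(pg),t,3.3),(rk(pg+[-15,0,18]),t,3.3),(rk(pg+[-40,0,80]),t,3.3),(rk(pg+[-70,0,100]),t,3.3),
    ((.44,-.10,.24),t-15,3),((.46,-.2,.24),t-30,0),((.484,-.374,.24),t-40,-4),((.484,-.374,.098),t-40,-4)],q)
```

```text
tilt 10
[ 0.476 -0.019  0.198] [ 24. -11. -51.  10. -22.  59.] 0.0
[ 0.462 -0.023  0.224] [ 25. -15. -50.   9. -28.  60.] 0.0
[ 0.492 -0.009  0.176] [ 25.   1. -37.   5. -43.  65.] 0.0
[ 0.505 -0.008  0.102] [ 24.   8. -42.   7. -31.  64.] 0.0
[ 0.49  -0.009  0.12 ] [ 25.   5. -42.   7. -34.  63.] 0.0
[ 0.465 -0.011  0.182] [ 26.  -3. -40.   6. -44.  63.] 0.0
[ 0.435 -0.012  0.202] [ 28.  -7. -41.   6. -48.  61.] 0.0
[ 0.44 -0.1   0.24] [ 12.   2. -23.  -1. -69.  82.] 0.0
[ 0.46 -0.2   0.24] [ -1.  16. -10.   0. -84.  91.] 0.0
[ 0.484 -0.374  0.24 ] [-16.  31.   8.   6. -96. 101.] 0.0
[ 0.484 -0.374  0.098] [-16.  37.  -1.   6. -82.  99.] 0.0
tilt 14
[ 0.476 -0.019  0.198] [ 24. -11. -51.  10. -22.  59.] 0.0
[ 0.462 -0.023  0.224] [ 25. -15. -50.   9. -28.  60.] 0.0
[ 0.487 -0.009  0.175] [ 26.  -2. -42.   9. -37.  61.] 0.0
[ 0.505 -0.008  0.102] [ 25.   6. -47.  12. -24.  58.] 0.0
[ 0.49  -0.009  0.12 ] [ 26.   3. -47.  12. -27.  58.] 0.0
[ 0.465 -0.011  0.182] [ 28.  -5. -44.   9. -39.  59.] 0.0
[ 0.435 -0.012  0.202] [ 30. -10. -45.   9. -43.  57.] 0.0
[ 0.44 -0.1   0.24] [ 12.  -0. -26.  -0. -65.  81.] 0.0
[ 0.46 -0.2   0.24] [ -1.  14. -12.   0. -81.  91.] 0.0
[ 0.484 -0.374  0.24 ] [-16.  29.   6.   5. -93. 101.] 0.0
[ 0.484 -0.374  0.098] [-16.  35.  -3.   5. -78. 100.] 0.0
```

Run:
```python
from chk import *
p0=get_obs()['tool_pos']; T=tw(28,12.7); z=T.apply([0,0,1])
pg=np.array([-82,67.5,102]); gz=np.array([np.sin(np.radians(12)),0,-np.cos(np.radians(12))])
rows([(p0-.08*z,T,0,4),(rk(pg-75*gz),12,3.3,5)])
```

```text
9 [[0, -0, -2, -0, -0, 0], [0, -0, -2, -0, -0, 0], [0.01, -0.01, -2, -0.1, -0, 0], [0, -0, -2, -0, -0.1, 0], [0.04, -0.13, 0.94, -1.3, -3, -0.4], [0.08, -0.15, 0.93, -1.3, -3.1, -0.5], [0.14, -0.18, 0.92, -1.2, -3, -0.4], [0.18, -0.19, 0.91, -1.3, -3.1, -0.5], [0.24, -0.22, 0.9, -1.2, -3, -0.4]] end [ 0.4892 -0.0092  0.1754] [-180.   -12.     3.3]
```

Call:
{"op": "play_rows", "data": {"plan": [[0,0,-1,0,0,0],[0,0,-1.5,0,0,0],[0,0,-2,0,0,0],[0,0,-2,0,0,0],[0,0,-1.5,0,0,0]]}}

```text
clock: 7.27
tool_pos: [0.4656, -0.0225, 0.2154]
orientation: [-172.4, -27.0, -0.1]
force: [-0.0, -0.1, -0.9]
opening: 0.0006
gripper_force: 0.0
```

Call:
{"op": "play_rows", "data": {"plan": [[0.05,-0.15,0.9,-1.3,-3,-0.4],[0.1,-0.15,0.9,-1.3,-3,-0.5],[0.1,-0.2,0.9,-1.2,-3,-0.4],[0.2,-0.2,0.9,-1.3,-3.1,-0.5],[0.2,-0.2,0.9,-1.2,-3,-0.4],[0,0,0,0,0,0]], "grip": 8.7}}

```text
clock: 7.77
tool_pos: [0.4894, -0.0087, 0.1741]
orientation: [179.9, -11.9, 3.3]
force: [0.4, 0.7, 0.4]
opening: 0.0349
gripper_force: 0.0
```

Run:
```python
from chk import *
o=get_obs(); print(o['joint_pos'].round(1),o['opening'])
w=snapshot('wrist'); s=snapshot('scene'); save(s,'s8.png')
for cm in('scene','wrist'): print(cm,[((RK.inv().apply(np.array(d['position'])-O)*1000).round(1),round(d['score'],2)) for d in spot_point(cm,'window_case_mid')])
im=w['frame'][:,:,::-1].copy()
a=np.radians(40); u=np.array([-np.sin(a),np.cos(a)]); v=np.array([np.cos(a),np.sin(a)])
for y in (45.5,89.5):
  pts=[]
  for f,h in ((0,0),(0,110),(90,110),(90,0)):
    q=np.array([-46,8])+f*v+h*u; pts.append(proj(w,rk([q[0],y,q[1]]))[0])
  cv2.polylines(im,[np.int32(pts)],True,(0,0,255),1)
cv2.imwrite('pics/w8.png',im)
pg=np.array([-82,67.5,102])
rows([(rk(pg),12,3.3,5)])
```

```text
[ 25.5  -0.4 -39.6   7.1 -40.   62.8] 0.034913920935317526
scene [(array([-47.3,  66.7,  73.4]), 0.77)]
wrist []
5 [[0.04, -0.01, 1.5, -0, -0, -0], [0.04, -0.01, 1.5, -0, -0, -0], [0.04, -0, 1.51, -0, -0, -0], [0.03, -0.01, 1.5, -0, -0.1, -0], [0.04, -0, 1.51, -0.1, -0, -0]] end [ 0.5048 -0.0084  0.102 ] [180.  -12.    3.3]
```

View pics/w8.png

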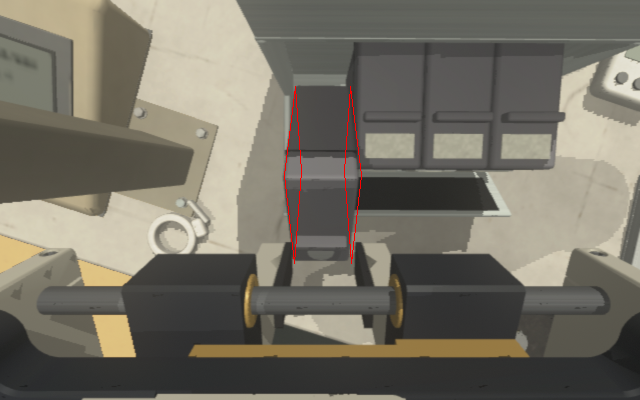

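The leaning case matches the 40° model outline (about (287–360, 87–262)) and is centred between the fingers. The neighbours stand at (360–560, 45–165). I'll let the fingers finish opening, then descend.

Call:
{"op": "play_rows", "data": {"plan": [[0,0,0,0,0,0],[0,0,0,0,0,0],[0,0,0,0,0,0],[0,0,0,0,0,0],[0,0,0,0,0,0],[0,0,0,0,0,0],[0,0,0,0,0,0],[0,0,0,0,0,0]]}}

```text
clock: 8.63
tool_pos: [0.4879, -0.0093, 0.1754]
orientation: [-179.9, -12.1, 3.3]
force: [-0.6, -0.3, -0.3]
opening: 0.0869
gripper_force: 0.0
```

Call:
{"op": "play_rows", "data": {"plan": [[0.05,0,1.5,0,0,0],[0.05,0,1.5,0,0,0],[0.05,0,1.5,0,0,0],[0.05,0,1.5,0,0,0],[0,0,1.4,0,0,0],[0,0,0,0,0,0]]}}

```text
clock: 9.13
tool_pos: [0.5043, -0.0088, 0.101]
orientation: [180.0, -11.9, 3.3]
force: [-0.1, -0.3, -0.2]
opening: 0.0868
gripper_force: 0.0
```

Call:
{"op": "play_rows", "data": {"plan": [[0,0,0,0,0,0],[0,0,0,0,0,0],[0,0,0,0,0,0],[0,0,0,0,0,0],[0,0,0,0,0,0],[0,0,0,0,0,0],[0,0,0,0,0,0],[0,0,0,0,0,0],[0,0,0,0,0,0],[0,0,0,0,0,0]], "grip": 3.6}}

```text
clock: 9.97
tool_pos: [0.5055, -0.0082, 0.1037]
orientation: [-179.9, -12.1, 3.3]
force: [-1.7, 0.8, 4.0]
opening: 0.0438
gripper_force: 29.8
```

Run:
```python
from chk import *
o=get_obs(); b=RK.inv().apply(o['tool_pos']-O)*1000; print(o['joint_pos'].round(1),o['opening'],b.round(1),o['force'])
rows([(rk(b+[-15,0,18]),12,3.3,4),(rk(b+[-40,0,80]),12,3.3,5),(rk(b+[-70,0,105]),12,3.3,3)])
```

```text
[ 24.4   6.8 -44.2   9.2 -27.9  61.2] 0.043786155012981894 [-81.2  67.6 103.7] [-1.68283435  0.80241727  3.97526062]
12 [[-0.27, -0, -0.52, -0, -0, -0], [-0.27, -0, -0.52, -0, -0, -0], [-0.27, -0, -0.52, -0, -0.1, -0], [-0.28, -0, -0.51, -0.1, -0, -0], [-0.23, 0, -1.32, 0, -0, -0], [-0.23, 0, -1.32, 0, -0, -0], [-0.23, 0, -1.32, 0, -0, -0], [-0.23, 0, -1.31, 0, -0, -0], [-0.23, 0, -1.32, 0, -0, -0], [-0.8, 0, -1.02, 0, -0, -0], [-0.81, 0, -1.02, 0, -0, -0], [-0.8, 0, -1.03, 0, -0, -0]] end [ 0.4357 -0.0122  0.2087] [180.  -12.    3.3]
```

Gripped at 44 mm opening, 30 N. Lifting out.

Call:
{"op": "play_rows", "data": {"plan": [[-0.3,0,-0.5,0,0,0],[-0.3,0,-0.5,0,0,0],[-0.3,0,-0.5,0,0,0],[-0.3,0,-0.5,0,0,0],[-0.2,0,-1.2,0,0,0],[-0.2,0,-1.3,0,0,0],[-0.2,0,-1.3,0,0,0],[-0.2,0,-1.3,0,0,0],[-0.2,0,-1.3,0,0,0],[-0.8,0,-1,0,0,0],[-0.8,0,-1,0,0,0],[-0.8,0,-1,0,0,0],[0,0,0,0,0,0]]}}

```text
clock: 11.05
tool_pos: [0.4342, -0.0131, 0.2061]
orientation: [-179.9, -12.1, 3.2]
force: [-0.9, -0.6, -2.9]
opening: 0.0442
gripper_force: 29.8
```

Run:
```python
from chk import *
o=get_obs(); print(o['joint_pos'].round(1),o['opening'])
s=snapshot('scene'); save(s,'s9.png')
for n in ('window_case_mid','case_b_mid','carry_tray'): print(n,[(np.array(d['position']).round(4),round(d['score'],2)) for d in spot_point('scene',n)])
# tray orientation from image: bright-ish quad -> minAreaRect on ground plane
w=snapshot('side')
print([(np.array(d['position']).round(4),round(d['score'],2)) for d in spot_point('side','carry_tray')])
rows([((.43,-.09,.235),0,3,4),((.45,-.20,.24),-16,0,5),((.484,-.374,.22),-28,-4,7)])
```

```text
[ 29.1  -9.1 -42.5   7.2 -45.8  59.6] 0.044188203566923025
window_case_mid [(array([ 0.4683, -0.0135,  0.1789]), 0.65)]
case_b_mid [(array([ 0.5922, -0.0454,  0.066 ]), 0.6)]
carry_tray [(array([ 0.486 , -0.3791,  0.0029]), 0.82)]
[(array([ 0.4825, -0.3741,  0.0053]), 0.79), (array([ 0.5915, -0.0683,  0.0017]), 0.48)]
16 [[-0.11, 1.93, -0.8, -0, -3, 0.1], [-0.14, 1.92, -0.79, -0, -3, 0.1], [-0.18, 1.93, -0.79, -0, -3, 0], [-0.22, 1.92, -0.77, -0.1, -3, 0.1], [0.28, 2.22, -0.1, 0.1, -3.2, 0.6], [0.3, 2.21, -0.12, 0.1, -3.2, 0.6], [0.32, 2.21, -0.14, 0.1, -3.2, 0.6], [0.33, 2.21, -0.16, 0.1, -3.2, 0.6], [0.35, 2.21, -0.19, 0, -3.2, 0.6], [0.55, 2.48, 0.14, 0.2, -1.7, 0.5], [0.57, 2.48, 0.12, 0.2, -1.7, 0.5], [0.6, 2.48, 0.09, 0.2, -1.7, 0.5], [0.62, 2.47, 0.07, 0.2, -1.7, 0.5], [0.65, 2.47, 0.04, 0.2, -1.7, 0.6], [0.67, 2.46, 0.01, 0.3, -1.8, 0.5], [0.69, 2.45, -0.03, 0.2, -1.7, 0.6]] end [ 0.484 -0.374  0.22 ] [179.9  28.   -4. ]
```

Call:
{"op": "play_rows", "data": {"plan": [[-0.1,1.9,-0.8,0,-3,0.1],[-0.1,1.9,-0.8,0,-3,0.1],[-0.2,1.9,-0.8,0,-3,0],[-0.2,1.9,-0.8,0,-3,0.1],[0.3,2.2,-0.1,0.1,-3.2,0.6],[0.3,2.2,-0.1,0.1,-3.2,0.6],[0.3,2.2,-0.1,0.1,-3.2,0.6],[0.3,2.2,-0.2,0.1,-3.2,0.6],[0.3,2.2,-0.2,0,-3.2,0.6],[0.5,2.5,0.1,0.2,-1.7,0.5],[0.5,2.5,0.1,0.2,-1.7,0.5],[0.5,2.5,0.1,0.2,-1.7,0.5],[0.5,2.5,0.1,0.2,-1.7,0.5],[0.5,2.5,0.1,0.2,-1.7,0.6],[0.5,2.5,0.1,0.3,-1.8,0.5],[0.5,2.4,0.1,0.2,-1.7,0.6],[0,0,0,0,0,0]]}}

```text
clock: 12.77
tool_pos: [0.4748, -0.3766, 0.2172]
orientation: [-179.9, 28.3, -4.1]
force: [0.6, 0.2, -3.0]
opening: 0.0438
gripper_force: 29.9
```

Run:
```python
from chk import *
o=get_obs(); p=o['tool_pos'];print(o['joint_pos'].round(1),o['opening'])
for cm in ('scene','side','wrist'):
  s=snapshot(cm); save(s,'h_%s.png'%cm)
  for n in ('window_case_mid','carry_tray'): print(cm,n,[(np.array(d['position']).round(4),round(d['score'],2)) for d in spot_point(cm,n)])
M=R.from_euler('xyz',o['orientation'],degrees=True); t=-np.degrees(np.arcsin(0)); 
print('pred mid', p+R.from_euler('z',-4,degrees=True).apply([.0104,0,-.041]))
rows([((.474,-.374,.13),-28,-4,4),((.474,-.374,.102),-28,-4,3)])
# edges of case in scene: line segments near the prediction
s=snapshot('scene'); s['frame']=s['frame']
C=p+R.from_euler('z',-4,degrees=True).apply([.0104,0,-.041]); Y=R.from_euler('z',-4,degrees=True)
for nm,x,y in(('frontL',-.045,.022),('frontR',-.045,-.022),('rearR',.045,-.022)):
    a,b=proj(s,[C+Y.apply([x,y,-.055]),C+Y.apply([x,y,.055])]); print(nm,a.round(1),b.round(1), 'ang',np.degrees(np.arctan2(*(a-b))).round(1))
g=cv2.cvtColor(s['frame'],cv2.COLOR_RGB2GRAY)
L=cv2.createLineSegmentDetector().detect(g)[0][:,0]
for l in L:
    a,b=l[:2],l[2:]; 
    if a[1]<b[1]: a,b=b,a
    an=np.degrees(np.arctan2(*(a-b)))
    ctr=proj(s,C)[0]
    if np.hypot(*(a-b))>15 and abs(an)<35 and np.hypot(*((a+b)/2-ctr))<70: print(a.round(1),b.round(1),an.round(1))
```

```text
[-16.5  30.3   4.4   5.7 -91.9 101.1] 0.04384280207587135
scene window_case_mid [(array([ 0.4847, -0.3801,  0.1719]), 0.89)]
scene carry_tray [(array([ 0.4865, -0.3767, -0.0006]), 0.77), (array([ 0.5918, -0.0464,  0.0625]), 0.68)]
side window_case_mid [(array([ 0.483 , -0.3679,  0.1784]), 0.6), (array([ 6.567e-01, -3.073e-01, -5.000e-04]), 0.47)]
side carry_tray [(array([ 0.4844, -0.3762,  0.0042]), 0.82)]
wrist window_case_mid []
wrist carry_tray [(array([ 0.4827, -0.3781,  0.0031]), 0.61)]
pred mid [ 0.48516362 -0.37733755  0.17621068]
7 [[1.05, 0.04, 2.05, -0, -0, 0], [1.06, 0.05, 2.05, -0, -0.1, 0], [1.06, 0.04, 2.05, -0, -0, 0], [1.06, 0.05, 2.06, -0, -0.1, 0.1], [0.44, -0, 0.82, -0, 0, -0], [0.44, -0, 0.82, -0, 0, -0], [0.43, -0, 0.83, -0, 0, -0]] end [ 0.474 -0.374  0.102] [-180.   28.   -4.]
frontL [359.8 259.1] [361.3 200.8] ang -1.6
frontR [384.3 268.4] [387.8 209.2] ang -3.4
rearR [408.8 239.5] [413.9 183. ] ang -5.1
[405.4 235.7] [407.9 206.9] -5.0
[358.  254.4] [358.7 211.9] -0.9
[356.2 202.9] [359.9 165.6] -5.7
[332.6 214.4] [332.9 176.9] -0.4
[442.4 203. ] [445.1 186.6] -9.3
[364.5 193.5] [368.9 177.1] -15.0
[398.7 214.1] [408.  191.3] -22.2
```

The detected case edges match the upright prediction within about 1°. Lowering.

Call:
{"op": "play_rows", "data": {"plan": [[1.05,0,2.05,0,0,0],[1.05,0,2.05,0,0,0],[1.05,0,2.05,0,0,0],[1.05,0,2.05,0,0,0],[0.45,0,0.85,0,0,0],[0.45,0,0.85,0,0,0],[0.2,0,0.4,0,0,0],[0,0,0,0,0,0]]}}

```text
clock: 13.93
tool_pos: [0.4736, -0.3727, 0.1056]
orientation: [-179.9, 27.9, -3.9]
force: [1.3, -0.3, -2.1]
opening: 0.0438
gripper_force: 29.9
```

Call:
{"op": "play_rows", "data": {"plan": [[0.1,0,0.2,0,0,0],[0.1,0,0.2,0,0,0],[0,0,0,0,0,0]]}}

```text
clock: 14.18
tool_pos: [0.4737, -0.3728, 0.1017]
orientation: [-179.9, 27.9, -4.0]
force: [0.7, -0.1, -2.4]
opening: 0.0441
gripper_force: 29.9
```

Call:
{"op": "play_rows", "data": {"plan": [[0.07,0,0.13,0,0,0],[0.07,0,0.13,0,0,0],[0,0,0,0,0,0]]}}

```text
clock: 14.43
tool_pos: [0.4744, -0.3728, 0.1012]
orientation: [-180.0, 27.8, -3.9]
force: [2.8, 4.0, 12.2]
opening: 0.0437
gripper_force: 30.0
```

Contact at the expected height (about 12 N up). Releasing, then retreating.

Call:
{"op": "play_rows", "data": {"plan": [[0,0,0,0,0,0],[0,0,0,0,0,0],[0,0,0,0,0,0],[0,0,0,0,0,0],[0,0,0,0,0,0],[0,0,0,0,0,0],[0,0,0,0,0,0],[0,0,0,0,0,0],[0,0,0,0,0,0],[0,0,0,0,0,0]], "grip": 8.7}}

```text
clock: 15.27
tool_pos: [0.4734, -0.3727, 0.0983]
orientation: [-179.9, 27.9, -4.0]
force: [0.4, -0.4, -0.5]
opening: 0.0867
gripper_force: 0.0
```

Call:
{"op": "play_rows", "data": {"plan": [[0,0,-1,0,0,0],[0,0,-1.5,0,0,0],[0,0,-2,0,0,0],[0,0,-2,0,0,0],[0,0,-2,0,0,0],[0,0,-2,0,0,0],[0,0,-2,0,0,0],[0,0,0,0,0,0]]}}

```text
clock: 15.93
tool_pos: [0.5346, -0.3779, 0.2131]
orientation: [179.9, 27.6, -4.0]
force: [-0.6, -0.4, 1.1]
opening: 0.0872
gripper_force: 0.0
```

Run:
```python
from chk import *
for cm in ('scene','side'):
  s=snapshot(cm); save(s,'f_%s.png'%cm)
  for n in ('window_case_mid','carry_tray','case_b_mid','timer'): print(cm,n,[(np.array(d['position']).round(4),round(d['score'],2)) for d in spot_point(cm,n)])
  C=np.array([.485,-.3737,.058]); Y=R.from_euler('z',-4,degrees=True)
  for nm,x,y in(('frontL',-.045,.022),('frontR',-.045,-.022),('rearR',.045,-.022)):
    a,b=proj(s,[C+Y.apply([x,y,-.055]),C+Y.apply([x,y,.055])]); print(nm,a.round(1),b.round(1), 'ang',np.degrees(np.arctan2(*(a-b))).round(1))
  g=cv2.cvtColor(s['frame'],cv2.COLOR_RGB2GRAY)
  ctr=proj(s,C)[0]
  for l in cv2.createLineSegmentDetector().detect(g)[0][:,0]:
    a,b=l[:2],l[2:]
    if a[1]<b[1]: a,b=b,a
    an=np.degrees(np.arctan2(*(a-b)))
    if np.hypot(*(a-b))>20 and abs(an)<35 and np.hypot(*((a+b)/2-ctr))<45: print(a.round(1),b.round(1),an.round(1))
```

```text
scene window_case_mid [(array([ 0.4877, -0.3761,  0.0547]), 0.94)]
scene carry_tray [(array([ 0.4845, -0.3766, -0.0014]), 0.59)]
scene case_b_mid [(array([ 0.59  , -0.0448,  0.0643]), 0.74)]
scene timer [(array([ 0.6555, -0.3109, -0.0015]), 0.71)]
frontL [356.3 312.5] [357.6 262.5] ang -1.4
frontR [379.  322.4] [381.8 271.8] ang -3.3
rearR [402.2 291.9] [406.4 242.9] ang -4.9
[402.4 273.2] [404.9 235.7] -3.8
[356.9 300.6] [357.1 275.6] -0.5
side window_case_mid [(array([ 0.4816, -0.368 ,  0.0592]), 0.74), (array([ 0.596 , -0.0669,  0.0008]), 0.49)]
side carry_tray [(array([ 0.4829, -0.3746,  0.0029]), 0.94)]
side case_b_mid [(array([ 0.5905, -0.0465,  0.0643]), 0.64)]
side timer [(array([ 0.6575, -0.3104, -0.0049]), 0.94)]
frontL [337.1 299.8] [339.4 277.2] ang -5.7
frontR [352.4 313.8] [356.3 292.3] ang -10.3
rearR [380.2 285.5] [386.8 262. ] ang -15.6
```

```bash
python3 -c "
from plant import *
print(close_job())"
```

```text
the job is handed in; nothing more can be done
None
```

The window case was leaned onto the apron, lifted out and stood upright in the tray. It measured within about 1° of upright and a few mm of the tray's centre. The timer and the one neighbour case I could locate at the end had not moved measurably, and I handed the job in at about 16 s of the 48 s allowed. No verdict came back.

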